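# Seat a lacquer panel in its jig and clamp it

## Robot

A 6-joint arm with a two-finger parallel gripper is mounted at the origin on the work surface. World frame = base frame: x ahead of the robot, y to its left, z up, the work surface at z = 0. Lengths are in m, angles in degrees, forces in N, time in s.
With the tool pointing down it reaches from about 0.25 to 0.725 m from the base axis. Payload 9.7 kg.
Tool frame: the origin (TCP) lies at the very end of the fingers, on their centre line; the grasp point (between the pads) lies 19 mm behind it; z points along the fingers, y is the line along which they close (so a half turn about z gives the same grasp; the last joint's range is limited). The gripper opens to 85 mm and grips with 20 to 120 N. Pads are 22 mm wide; open, the fingers measure 114 mm over their backs; the gripper's body (76 mm by 85 mm) begins 54 mm behind the grasp point. The pads swing forward as they close: fully open they stand 13 mm farther back than shut.
Start: joints at [-68.698, 4.979, 10.078, 95.1, 0, 90], TCP at [0.2, -0.512, 0.231] pointing down, gripper open.
Joint ranges: [-179.16, 179.16], [-48.56, 103.87], [-65.8, 70.77], [-126.05, 130.52], [-82.76, 87.17], [-180, 180]. Speed limits (degrees/s): [127.2, 127.2, 147.25, 180, 180, 180].

## Interface

Orientations are given as [roll, pitch, yaw] about the fixed x, y, z axes, in that order (R = Rz(yaw) Ry(pitch) Rx(roll)).
In Python, from workcell import telemetry, optics, workorder gives the robot as it stands.
- The arm moves only by the shell command python3 -m handwheel 'ROWS' [FORCE]. ROWS is JSON, a list of rows, each an object of numbers: "tx", "ty", "tz": the shift along the tool's x, y, z in m; "ax", "ay", "az": the turn, a rotation vector about the tool's x, y, z in degrees; "jaw": the gripper command: -1 is shut, 1 is fully open, values between are in proportion. A call has exactly 10 rows; each row shifts and turns the commanded pose from where the row before left it, along the tool's axes as they then stand; what a row does not reach is not made up. A row lasts 1/8 s, in which the tool goes at most 62.5 mm and 10.7 degrees, less where a joint would pass 70% of its speed; a pose out of reach is approached as far as the arm can. A call is refused whole if a number of a shift passes 0.0625 or a number of a turn 10.7, either way. A call with a gripper value outside its range is refused whole. The fingers move at their own pace and stop on an object; FORCE is the grip in N (left out, the last holds). Time passes only in rows, so rows that do not move let the fingers close, or fill a call up. It gives the time, the measured TCP pose, the force, the opening and the grip force at its end, in the units of the state.
- telemetry.get_obs(): the state, without advancing time (a new reading comes with each control period).
- optics.camera(name): name is "side" or "top" or "wrist"; returns a dict with "color" (384x512x3 uint8, red, green, blue), "K" (3x3 intrinsics, pixels), "extrinsics" (4x4, takes a point from camera to world coordinates); the wrist camera has in their place "mount" (4x4, takes a point from camera to tool coordinates, whose origin is the TCP and whose axes are the flange's). Camera axes: x right, y down, z forward; pixel columns grow to the right and rows downward; lengths in m; the calibration is good to about 2 mm. A picture is of the moment at which its call begins: read the wrist's pose just before it. There is no depth.
- workorder.job_done(): hands the job in; it is judged then, once.
The state is a dict: "time": time; "q": joint angles; "qd": joint speeds; "joint_efforts": joint torques, N m; "ee_pos": TCP position; "tcp_rot": TCP orientation; "wrist_force": force on the tool from outside, world axes, zero at the start; "torque": the same for the moment, N m; "opening": finger opening in m; "grasp_force": force on a finger pad.
Only numpy, scipy, OpenCV 4.12 (cv2) and the standard library are available. Lean on these libraries where they do the work, as an engineer would, in place of code of your own. Each camera call takes 0.05 s, during which the arm holds its last target. There are 200 camera calls.

## Task

Set the small black inlaid panel, face up, into the nest of the plywood jig and push it down past the spring stops until you feel it bear solidly on the cork bed - a firm push, but not hard enough to crack the shell. Only when it is fully home and level, swing the red handle right down so that the toggle clamp closes over the panel and locks, then let go. Leave the other things on the bench where they are.

Things in the scene. Friction and masses are not known exactly. Their poses are not given: they have to be found in the camera images.
- panel_center (a point): Centre (half-way up) of the loose panel: black lacquered wood with a pearl and gold spray on its upper face, 56 mm (its x) by 110 mm (its y) by 16 mm thick, about 90 g. It starts flat on the bench, face up. Either end may go towards the clamp.
- jig: Plywood jig base fixed on the bench, 140 mm (x) by 225 mm (y, from -150 to +75) by 18 mm; origin on its underside at bench level, below the nest's middle; y runs along the nest, the -y end carries the clamp. In the nest lies a cork bed, 40 by 100 mm, on a height screw: its top was left anywhere from 22 to 31 mm above the jig's underside. This height is not reported and has to be felt.
- nest (a point): Middle of the nest, on top of the plywood (18 mm above the bench), axes as the jig's. The panel's centre belongs right above it, length along y. At home the panel's underside lies 4 to 13 mm above the plywood (as the bed is set), its top 20 to 29 mm. On the bed it stops dead and the force rises steeply; over 35 N on the bed cracks the shell. Both long sides are open for fingers from y = -30 to +30 mm.
- fence (a point): Point midway between the two fixed brass fences (18 mm wide, at jig y = +-43 mm), on their plane: 28 mm from the nest's middle towards +x, at plywood level. Two brass end stops, 24 mm wide, have their faces at y = +-57 mm. All rise straight for 15 mm above the plywood, then lean outwards as a lead-in up to 22 mm.
- springs (a point): Point midway between the two steel spring stops (12 mm wide, at jig y = +-43 mm), on their nose plane: 26 mm from the nest's middle towards -x (so 2 mm inside the panel's place), at plywood level. They give way up to 7 mm and push the panel to the fences. Noses taper outwards from 13.5 to 23 mm above the plywood. A panel laid in hangs on them; pushing it down takes 3 to 15 N, and one side or end may catch and stay up.
- clamp: Steel horizontal-handle toggle clamp on the jig's -y end; origin at the nest's middle on top of the plywood, axes as the jig's. Side plates at y = -87 to -141 mm, 53 mm high. Open, its bar stands upright at y = -98 mm, up to 130 mm above the plywood, its red foot towards the nest (y = -84 mm, 113 mm up). Closing swings the bar over; the sprung foot lands 32 mm from the nest's middle towards -y with 6 to 14 N.
- handle (a joint): Turn of the clamp's red handle (rad) about an axis along the jig's x: 0 open (75 degrees above level, leaning to the jig's -y), growing as it is swung down, away from the nest; dead centre at 1.134, end stop at 1.17 (8 degrees above level), where it stays locked. Takes about 1 N at the grip, up to 10 N once the foot meets the panel.
- handle_grip (a point): Middle of the gripping part of the red handle, 85 mm out from its pivot; the grip is 20 mm wide (along jig x), 15 mm thick and 74 mm long (from 36 to 110 mm out from the pivot).
- handle_pivot (a point): Pivot of the handle, between the clamp's side plates: at jig x = 0, y = -128 mm, 63 mm above the jig's underside.
- plaque: Bystander: finished black inlaid plaque lying flat, 120 by 90 by 8 mm, origin under its centre.
- tin: Bystander: round brass tin, 60 mm across, 45 mm high, origin under its centre.
- sander: Bystander: cork sanding block, 50 by 90 by 26 mm, origin under its centre.

How it is judged:
By the outcome, as a careful person would: the job done as asked, in the order asked, and still so for the second after the job is handed in, with the robot touching nothing.
It also fails if it takes over 72 s, if anything falls off the work surface, if the arm or the gripper's body presses on something with over 40 N, if the wrist force passes 120 N, or if a joint passes its speed limit or range.

## Working session

There is one attempt and no reset: what is moved stays moved. The work goes in short steps, Python scripts to look and compute and a shell command to move; the robot and the scene stay as the last step left them, time stands still between calls to the robot, and variables do not carry over. Pictures are saved under pics/ and viewed, at most 10 in all, crops included, and the job is handed in when it is done.

```bash
mkdir -p pics; python3 - <<'E'
from workcell import telemetry, optics
import cv2,numpy as np
o=telemetry.get_obs(); print({k:np.round(v,3).tolist() for k,v in o.items()})
for n in("top","side"):
    c=optics.camera(n); cv2.imwrite(f"pics/{n}0.png",cv2.resize(c["color"][:,:,::-1],None,fx=1.5,fy=1.5,interpolation=2))
    print(n,c["K"].tolist(),np.round(c["extrinsics"],4).tolist())
print(np.round(optics.camera("wrist")["mount"],4).tolist())
E
```

```text
{'time': 0.0, 'q': [-68.698, 5.012, 10.034, 95.101, -0.001, 90.0], 'qd': [0.042, 0.026, 0.043, 0.081, -0.022, -0.028], 'joint_efforts': [-0.001, -52.039, 46.48, 0.016, -0.0, 0.0], 'ee_pos': [0.2, -0.512, 0.231], 'tcp_rot': [-179.921, 0.001, 21.302], 'wrist_force': [0.149, 0.373, 0.42], 'torque': [-0.009, -0.013, -0.004], 'grasp_force': 0.0, 'opening': 0.086}
top [[431.64611681134005, 0.0, 252.85818824543912], [0.0, 431.64611681134005, 192.82763281755592], [0.0, 0.0, 1.0]] [[-0.0081, -0.993, 0.1177, 0.5391], [-1.0, 0.0081, -0.0004, 0.0472], [-0.0006, -0.1177, -0.993, 0.9445], [0.0, 0.0, 0.0, 1.0]]
side [[384.63228023773235, 0.0, 249.35115270431106], [0.0, 384.63228023773235, 186.52264023598684], [0.0, 0.0, 1.0]] [[-0.9265, -0.2383, 0.2912, 0.4212], [-0.3759, 0.6236, -0.6855, 0.5946], [-0.0182, -0.7446, -0.6673, 0.6379], [0.0, 0.0, 0.0, 1.0]]
[[0.0009, -0.9449, -0.3274, 0.0849], [1.0, 0.0006, 0.0009, 0.0003], [-0.0006, -0.3274, 0.9449, -0.1421], [0.0, 0.0, 0.0, 1.0]]
```

View pics/top0.png

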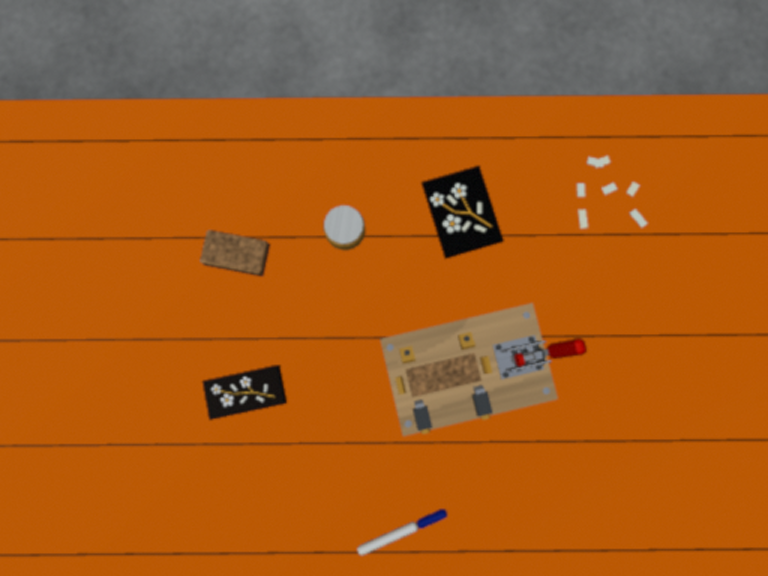

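View pics/side0.png

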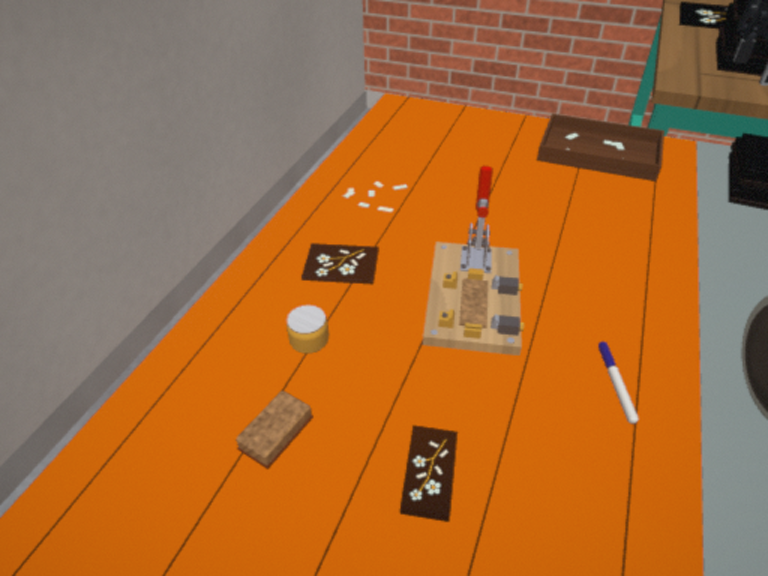

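The top view, at 1.5x, shows the panel with corners near (203,381), (279,365), (287,402) and (210,419). The jig corners are near (381,340), (533,303), (557,399) and (404,436), with the clamp to the right (jig -y) and the fences above (jig +x = away from the robot). The handle is up, and the tin, sander and plaque are well clear.

```bash
cat > h.py <<'E'
import numpy as np,cv2
from workcell import telemetry,optics
from scipy.spatial.transform import Rotation as R
def toworld(c,E,uv,z):
    d=np.c_[(np.atleast_2d(uv)-c["K"][:2,2])/np.diag(c["K"])[:2],np.ones(len(np.atleast_2d(uv)))]@E[:3,:3].T
    return E[:3,3]+d*((z-E[2,3])/d[:,2])[:,None]
def toolpose():
    o=telemetry.get_obs();T=np.eye(4);T[:3,:3]=R.from_euler('xyz',o["tcp_rot"],degrees=True).as_matrix();T[:3,3]=o["ee_pos"];return T
def delta(p,rpy):
    "remaining shift/turn in the present tool axes"
    T=toolpose();d=T[:3,:3].T@(np.array(p)-T[:3,3])
    r=(R.from_matrix(T[:3,:3]).inv()*R.from_euler('xyz',rpy,degrees=True)).as_rotvec(degrees=True)
    print("shift mm",np.round(d*1000,1),"turn",np.round(r,2))
def st():
    o=telemetry.get_obs();print({k:np.round(o[k],4).tolist() for k in("time","ee_pos","tcp_rot","wrist_force","torque","opening","grasp_force")})
E
python3 - <<'E'
from h import *
c=optics.camera("top");E=c["extrinsics"];im=c["color"]
# panel: dark pixels and inlay within box
g=im.max(2)
box=np.zeros(g.shape,np.uint8);box[235:290,128:200]=1
m=((im[:,:,0]<110)|(im[:,:,2]>60)).astype(np.uint8)*box
cnt=max(cv2.findContours(m,0,1)[0],key=cv2.contourArea)
b=cv2.boxPoints(cv2.minAreaRect(cnt));w=toworld(c,E,b,.016)
print(b,w,w.mean(0),np.linalg.norm(np.diff(w,axis=0),axis=1))
box[:]=0;box[195:300,245:380]=1
m=((im[:,:,2]>40)).astype(np.uint8)*box
cnt=max(cv2.findContours(cv2.morphologyEx(m,3,np.ones((5,5))),0,1)[0],key=cv2.contourArea)
b=cv2.boxPoints(cv2.minAreaRect(cnt));w=toworld(c,E,b,.018)
print(b,w,w.mean(0),np.linalg.norm(np.diff(w,axis=0),axis=1))
w2=toworld(c,E,np.array([[381,340],[533,303],[557,399],[404,436]])/1.5,.018);print("hand",w2,w2.mean(0))
E
```

```text
[[134.03903 253.84877]
 [185.73657 242.77072]
 [191.18048 268.1756 ]
 [139.48294 279.25363]] [[0.52034204 0.30110163 0.016     ]
 [0.54289792 0.19117988 0.016     ]
 [0.48923628 0.17907981 0.016     ]
 [0.46699021 0.28828671 0.016     ]] [0.50486661 0.23991201 0.016     ] [0.11221212 0.05500894 0.1114497 ]
[[252.26608 225.3176 ]
 [357.53647 200.25322]
 [373.309   266.49783]
 [268.0386  291.5622 ]] [[ 0.57887889  0.04871144  0.018     ]
 [ 0.63098213 -0.17875302  0.018     ]
 [ 0.48972846 -0.20698711  0.018     ]
 [ 0.43947647  0.01662931  0.018     ]] [ 0.53476648 -0.08009984  0.018     ] [0.23335558 0.14404778 0.22919329]
hand [[ 0.57596513  0.04502125  0.018     ]
 [ 0.62723775 -0.17386573  0.018     ]
 [ 0.49080302 -0.20284503  0.018     ]
 [ 0.44130241  0.01388158  0.018     ]] [ 0.53382708 -0.07945198  0.018     ]
```

```bash
python3 -m handwheel '[{"tx":0.042,"ty":-0.0445,"jaw":1},{"tx":0.042,"ty":-0.0445},{"tx":0.042,"ty":-0.0445},{"tx":0.042,"ty":-0.0445},{"tx":0.042,"ty":-0.0445},{"tx":0.042,"ty":-0.0445},{"tx":0.042,"ty":-0.0445},{"tx":0.042,"ty":-0.0445},{"tx":0.042,"ty":-0.0445},{"tx":0.042,"ty":-0.0445}]' 60
python3 -m handwheel '[{"tx":0.043,"ty":-0.0435},{"tx":0.043,"ty":-0.0435},{"tx":0.043,"ty":-0.0435},{"az":-10.7,"tz":0.012},{"az":-10.7,"tz":0.012},{"az":-10.7,"tz":0.012},{"az":-10.7,"tz":0.012},{"az":-10.7,"tz":0.012},{"az":-10.7,"tz":0.012},{"az":-10.7,"tz":0.012}]'
python3 - <<'E'
from h import *
st(); delta([.505,.240,.10],[180,0,101.6])
c=optics.camera("wrist");T=toolpose();np.savez("w1.npz",T=T,K=c["K"],M=c["mount"])
cv2.imwrite("pics/w1.png",c["color"][:,:,::-1])
E
```

```text
{'time': 0.2, 'ee_pos': [0.1997, -0.5123, 0.2309], 'tcp_rot': [-179.9546, 0.002, 21.3023], 'wrist_force': [-0.6836, -0.1664, 0.0627], 'torque': [0.054, -0.0592, -0.0112], 'opening': 0.0854, 'grasp_force': 0.0}
shift mm [ 557.7 -589.9  131.3] turn [-4.00e-02 -3.00e-02 -8.03e+01]$[0]: bad value
$[0]: bad value
```

View pics/w1.png

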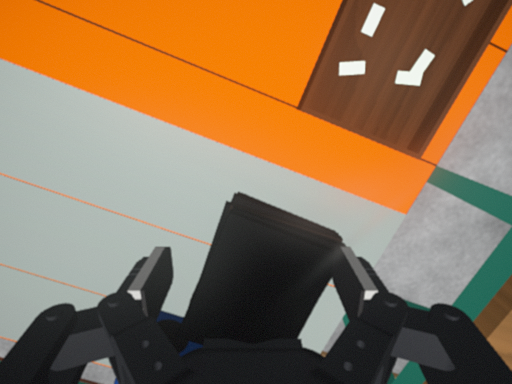

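The picture shows only the start view, with the open fingers over the dark stand by the bench edge, because both moves were refused. I suspect every row needs all seven keys.

```bash
python3 -m handwheel '[{"tx":0.042,"ty":-0.0445,"tz":0,"ax":0,"ay":0,"az":0,"jaw":1},{"tx":0.042,"ty":-0.0445,"tz":0,"ax":0,"ay":0,"az":0,"jaw":1},{"tx":0.042,"ty":-0.0445,"tz":0,"ax":0,"ay":0,"az":0,"jaw":1},{"tx":0.042,"ty":-0.0445,"tz":0,"ax":0,"ay":0,"az":0,"jaw":1},{"tx":0.042,"ty":-0.0445,"tz":0,"ax":0,"ay":0,"az":0,"jaw":1},{"tx":0.042,"ty":-0.0445,"tz":0,"ax":0,"ay":0,"az":0,"jaw":1},{"tx":0.042,"ty":-0.0445,"tz":0,"ax":0,"ay":0,"az":0,"jaw":1},{"tx":0.042,"ty":-0.0445,"tz":0,"ax":0,"ay":0,"az":0,"jaw":1},{"tx":0.042,"ty":-0.0445,"tz":0,"ax":0,"ay":0,"az":0,"jaw":1},{"tx":0.042,"ty":-0.0445,"tz":0,"ax":0,"ay":0,"az":0,"jaw":1}]' 60
python3 - <<'E'
from h import *
st(); delta([.505,.240,.10],[180,0,101.6])
E
```

```text
time: 1.5
ee_pos: [0.4298, 0.0569, 0.2315]
tcp_rot: [180.0, -0.1, 21.3]
wrist_force: [1.0, -0.6, 0.4]
opening: 0.0854
grasp_force: 0.0
{'time': 1.5, 'ee_pos': [0.4298, 0.0569, 0.2315], 'tcp_rot': [179.9775, -0.0505, 21.3225], 'wrist_force': [0.9964, -0.5757, 0.4457], 'torque': [-0.06, -0.0186, 0.0227], 'opening': 0.0854, 'grasp_force': 0.0}
shift mm [ 136.5 -143.3  131.6] turn [ 5.000e-02 -3.000e-02 -8.028e+01]
```

```bash

python3 -m handwheel '[{"tx":0.043,"ty":-0.0435,"tz":0,"ax":0,"ay":0,"az":0,"jaw":1},{"tx":0.043,"ty":-0.0435,"tz":0,"ax":0,"ay":0,"az":-5,"jaw":1},{"tx":0.0425,"ty":-0.044,"tz":0,"ax":0,"ay":0,"az":-5,"jaw":1},{"tx":0,"ty":0,"tz":0.013,"ax":0,"ay":0,"az":-10,"jaw":1},{"tx":0,"ty":0,"tz":0.013,"ax":0,"ay":0,"az":-10,"jaw":1},{"tx":0,"ty":0,"tz":0.013,"ax":0,"ay":0,"az":-10,"jaw":1},{"tx":0,"ty":0,"tz":0.013,"ax":0,"ay":0,"az":-10,"jaw":1},{"tx":0,"ty":0,"tz":0.013,"ax":0,"ay":0,"az":-10,"jaw":1},{"tx":0,"ty":0,"tz":0.013,"ax":0,"ay":0,"az":-10,"jaw":1},{"tx":0,"ty":0,"tz":0.013,"ax":0,"ay":0,"az":-10,"jaw":1}]'
python3 - <<'E'
from h import *
delta([.505,.240,.10],[180,0,101.6])
c=optics.camera("wrist");T=toolpose();np.savez("w1.npz",T=T,K=c["K"],M=c["mount"],im=c["color"])
cv2.imwrite("pics/w2.png",c["color"][:,:,::-1])
E
```

```text
time: 2.75
ee_pos: [0.4965, 0.2253, 0.1397]
tcp_rot: [-180.0, 0.0, 101.6]
wrist_force: [0.2, 0.2, -0.6]
opening: 0.0856
grasp_force: 0.0
shift mm [12.7 11.3 39.7] turn [-0.02  0.    0.03]
```

View pics/w2.png

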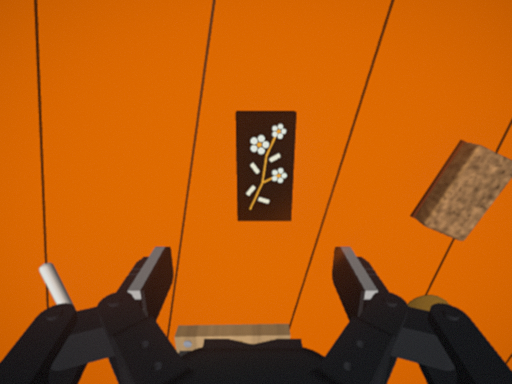

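The wrist view shows the panel upright in the picture, with corners about (236,112), (296,112), (292,220) and (238,220), parallel to the fingers. The sander (right) and jig (bottom) are clear of it.

```bash
python3 - <<'E'
from h import *
d=np.load("w1.npz");im=d["im"];c=dict(K=d["K"]);E=d["T"]@d["M"]
m=((im[:,:,0]<110)|(im[:,:,2]>60)).astype(np.uint8);b=m*0;b[100:235,222:310]=1
cnt=max(cv2.findContours(m*b,0,1)[0],key=cv2.contourArea)
q=cv2.approxPolyDP(cv2.convexHull(cnt),6,True)[:,0].astype(float);print(q.tolist())
w=toworld(c,E,q,.016);print(w);
r=cv2.minAreaRect((w[:,:2]*1000).astype(np.float32));print(r)
delta([r[0][0]/1000,r[0][1]/1000,.03],[180,0,101.6])
E
```

```text
[[295.0, 112.0], [290.0, 219.0], [239.0, 220.0], [236.0, 112.0]]
[[0.51970194 0.2989387  0.016     ]
 [0.54220467 0.19528985 0.016     ]
 [0.49126846 0.18310583 0.016     ]
 [0.46763288 0.28770543 0.016     ]]
((505.427978515625, 241.27554321289062), (53.26449203491211, 107.23674011230469), 12.73286247253418)
shift mm [ 13.9  13.  107.9] turn [-0.14  0.03  0.52]
```

```bash

python3 -m handwheel '[{"tx":0.0139,"ty":0.0127,"tz":0.03,"ax":0,"ay":0,"az":-0.6,"jaw":1},{"tx":0,"ty":0,"tz":0.04,"ax":0,"ay":0,"az":0,"jaw":1},{"tx":0,"ty":0,"tz":0.04,"ax":0,"ay":0,"az":0,"jaw":1},{"tx":0,"ty":0,"tz":0.0275,"ax":0,"ay":0,"az":0,"jaw":1},{"tx":0,"ty":0,"tz":0,"ax":0,"ay":0,"az":0,"jaw":1},{"tx":0,"ty":0,"tz":0,"ax":0,"ay":0,"az":0,"jaw":-1},{"tx":0,"ty":0,"tz":0,"ax":0,"ay":0,"az":0,"jaw":-1},{"tx":0,"ty":0,"tz":0,"ax":0,"ay":0,"az":0,"jaw":-1},{"tx":0,"ty":0,"tz":0,"ax":0,"ay":0,"az":0,"jaw":-1},{"tx":0,"ty":0,"tz":0,"ax":0,"ay":0,"az":0,"jaw":-1}]' 60
python3 - <<'E'
from h import *
delta([.505,.241,.15],[180,0,102.2])
E
```

```text
time: 4.05
ee_pos: [0.5075, 0.242, 0.0051]
tcp_rot: [179.8, -0.0, 101.9]
wrist_force: [-0.1, 0.2, 6.8]
opening: 0.0538
grasp_force: 63.7
shift mm [  -0.4   -2.2 -144.9] turn [ 0.19 -0.05 -0.32]
```

```bash

python3 -m handwheel '[{"tx":0,"ty":0,"tz":-0.045,"ax":0,"ay":0,"az":0,"jaw":-1},{"tx":0,"ty":0,"tz":-0.05,"ax":0,"ay":0,"az":0,"jaw":-1},{"tx":-0.03,"ty":-0.003,"tz":-0.026,"ax":0,"ay":0,"az":-1.3,"jaw":-1},{"tx":-0.05,"ty":-0.004,"tz":-0.026,"ax":0,"ay":0,"az":0,"jaw":-1},{"tx":-0.05,"ty":-0.004,"tz":-0.026,"ax":0,"ay":0,"az":0,"jaw":-1},{"tx":-0.05,"ty":-0.004,"tz":-0.026,"ax":0,"ay":0,"az":0,"jaw":-1},{"tx":-0.05,"ty":-0.004,"tz":-0.026,"ax":0,"ay":0,"az":0,"jaw":-1},{"tx":-0.05,"ty":-0.004,"tz":0,"ax":0,"ay":0,"az":0,"jaw":-1},{"tx":-0.05,"ty":-0.004,"tz":0,"ax":0,"ay":0,"az":0,"jaw":-1},{"tx":-0.03,"ty":-0.004,"tz":0,"ax":0,"ay":0,"az":0,"jaw":-1}]'
python3 - <<'E'
from h import *
import time
st(); c=optics.camera("wrist");T=toolpose();np.savez("w3.npz",T=T,K=c["K"],M=c["mount"],im=c["color"])
cv2.imwrite("pics/w3.png",cv2.resize(c["color"][:,:,::-1],None,fx=1.5,fy=1.5,interpolation=2))
E
```

```text
time: 5.3
ee_pos: [0.5578, -0.1185, 0.2288]
tcp_rot: [179.9, 0.0, 103.1]
wrist_force: [-0.2, -0.6, -0.8]
opening: 0.054
grasp_force: 63.9
{'time': 5.3, 'ee_pos': [0.5578, -0.1185, 0.2288], 'tcp_rot': [179.9284, 0.0442, 103.0886], 'wrist_force': [-0.1666, -0.6341, -0.7943], 'torque': [-0.0217, -0.0305, 0.0055], 'opening': 0.054, 'grasp_force': 63.8997}
```

View pics/w3.png

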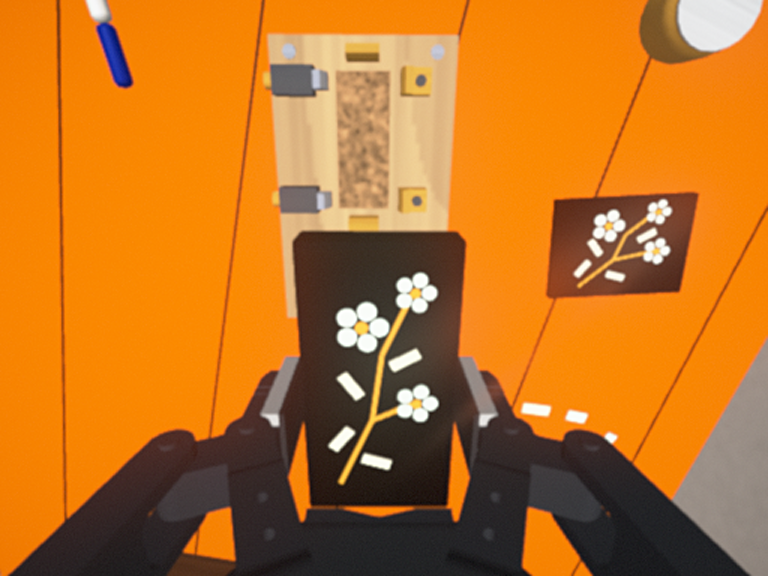

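At 1.5x, the wrist view shows the held panel with its front corners at (295,233) and (464,233) and its back corners at (310,505) and (449,503). The plywood's far corners are (269,35) and (458,35), the cork corners are (337,71), (390,71), (388,208) and (338,208), the fences are at right and the springs at left.

```bash
python3 - <<'E'
from h import *
d=np.load("w3.npz");c=dict(K=d["K"]);T=d["T"];E=T@d["M"];print(c["K"][0,0])
ply=toworld(c,E,np.array([[269,35],[458,35],[291,318]])/1.5,.018)
v=ply[1]-ply[0];u=ply[0]-ply[2]
print("width",np.linalg.norm(v),"yaw",np.degrees(np.arctan2(v[1],v[0])),np.degrees(np.arctan2(-u[0],u[1])))
a=np.arctan2(v[1],v[0]);X=np.array([np.cos(a),np.sin(a)]);Y=np.array([-X[1],X[0]])
print("nest from ply",(ply[0]+ply[1])[:2]/2-.075*Y)
for z in(.022,.0265,.031):
    k=toworld(c,E,np.array([[337,71],[390,71],[388,208],[338,208]])/1.5,z);print("cork",z,k.mean(0)[:2],np.linalg.norm(np.diff(k,axis=0),axis=1))
s=toworld(c,E,np.array([[362,43],[364,231]])/1.5,.04);print("stops outer tops",s,s.mean(0),np.linalg.norm(s[0]-s[1]))
for h in(.008,.011,.014):
    p=toworld(c,E,np.array([[295,233],[464,233],[449,504],[310,505]])/1.5,T[2,3]+h)
    q=(p-T[:3,3])@T[:3,:3];print("panel in tool",h,q.mean(0),np.linalg.norm(np.diff(p,axis=0),axis=1),"skew",np.degrees(np.arctan2(*(q[0]+q[1]-q[2]-q[3])[[1,0]])))
E
```

```text
282.3917001308313
width 0.1380597279405282 yaw 13.077074693489958 13.253039086463493
nest from ply [ 0.52996614 -0.04522627]
cork 0.022 [ 0.52895212 -0.04517643] [0.03924237 0.10104545 0.04095736]
cork 0.0265 [ 0.52908167 -0.0450878 ] [0.03873552 0.09974035 0.04042836]
cork 0.031 [ 0.52921122 -0.04499916] [0.03822867 0.09843526 0.03989936]
stops outer tops [[ 0.51463561  0.01873701  0.04      ]
 [ 0.54422299 -0.10918063  0.04      ]] [ 0.5294293  -0.04522181  0.04      ] 0.13129484556240018
panel in tool 0.008 [-0.00090111  0.00085264 -0.00799772] [0.05429365 0.11261843 0.0568808 ] skew -0.09658704102393587
panel in tool 0.011 [ 0.0010088   0.00083964 -0.01100132] [0.05307793 0.11009671 0.05560714] skew -0.0965870410239424
panel in tool 0.014 [ 0.0029187   0.00082664 -0.01400492] [0.0518622  0.10757499 0.05433348] skew -0.09658704102391419
```

The estimates agree: nest at (0.5295, -0.0452), yaw 13.1°, and the panel is centred in the grip. Next I hover over the nest.

```bash

python3 -m handwheel '[{"tx":0.026,"ty":-0.004,"tz":0,"ax":0,"ay":0,"az":0,"jaw":-1},{"tx":0.026,"ty":-0.004,"tz":0.01,"ax":0,"ay":0,"az":0,"jaw":-1},{"tx":0.026,"ty":-0.004,"tz":0.03,"ax":0,"ay":0,"az":0,"jaw":-1},{"tx":0,"ty":0,"tz":0.04,"ax":0,"ay":0,"az":0,"jaw":-1},{"tx":0,"ty":0,"tz":0.04,"ax":0,"ay":0,"az":0,"jaw":-1},{"tx":0,"ty":0,"tz":0.03,"ax":0,"ay":0,"az":0,"jaw":-1},{"tx":0,"ty":0,"tz":0.018,"ax":0,"ay":0,"az":0,"jaw":-1},{"tx":0,"ty":0,"tz":0,"ax":0,"ay":0,"az":0,"jaw":-1},{"tx":0,"ty":0,"tz":0,"ax":0,"ay":0,"az":0,"jaw":-1},{"tx":0,"ty":0,"tz":0,"ax":0,"ay":0,"az":0,"jaw":-1}]'
python3 - <<'E'
from h import *
delta([.5285,-.0454,.046],[180,0,103.15]);c=optics.camera("wrist")
cv2.imwrite("pics/w4.png",c["color"][:,:,::-1])
E
```

```text
time: 6.6
ee_pos: [0.5289, -0.0431, 0.0611]
tcp_rot: [179.9, 0.0, 103.2]
wrist_force: [0.1, 0.3, -1.2]
opening: 0.0538
grasp_force: 63.8
shift mm [-2.1 -1.  15.1] turn [0.11 0.04 0.04]
```

View pics/w4.png

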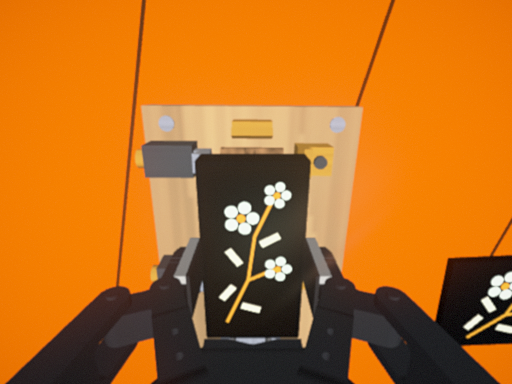

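The panel hangs squarely over the nest, with the spring nose at its left edge (about 205,160) and the fence at its right (about 300,158). I lower it gently and feel for contact.

```bash

python3 -m handwheel '[{"tx":-0.002,"ty":-0.001,"tz":0,"ax":-0.1,"ay":0,"az":0,"jaw":-1},{"tx":0,"ty":0,"tz":0.003,"ax":0,"ay":0,"az":0,"jaw":-1},{"tx":0,"ty":0,"tz":0.003,"ax":0,"ay":0,"az":0,"jaw":-1},{"tx":0,"ty":0,"tz":0.003,"ax":0,"ay":0,"az":0,"jaw":-1},{"tx":0,"ty":0,"tz":0.002,"ax":0,"ay":0,"az":0,"jaw":-1},{"tx":0,"ty":0,"tz":0.002,"ax":0,"ay":0,"az":0,"jaw":-1},{"tx":0,"ty":0,"tz":0.002,"ax":0,"ay":0,"az":0,"jaw":-1},{"tx":0,"ty":0,"tz":0,"ax":0,"ay":0,"az":0,"jaw":-1},{"tx":0,"ty":0,"tz":0,"ax":0,"ay":0,"az":0,"jaw":-1},{"tx":0,"ty":0,"tz":0,"ax":0,"ay":0,"az":0,"jaw":-1}]'
```

```text
time: 7.9
ee_pos: [0.5277, -0.0452, 0.0449]
tcp_rot: [179.9, 0.0, 103.2]
wrist_force: [-0.3, 0.4, -1.3]
opening: 0.0538
grasp_force: 63.9
```

```bash

python3 -m handwheel '[{"tx":0,"ty":0,"tz":0.001,"ax":0,"ay":0,"az":0,"jaw":-1},{"tx":0,"ty":0,"tz":0.001,"ax":0,"ay":0,"az":0,"jaw":-1},{"tx":0,"ty":0,"tz":0.001,"ax":0,"ay":0,"az":0,"jaw":-1},{"tx":0,"ty":0,"tz":0.001,"ax":0,"ay":0,"az":0,"jaw":-1},{"tx":0,"ty":0,"tz":0.001,"ax":0,"ay":0,"az":0,"jaw":-1},{"tx":0,"ty":0,"tz":0,"ax":0,"ay":0,"az":0,"jaw":-1},{"tx":0,"ty":0,"tz":0,"ax":0,"ay":0,"az":0,"jaw":-1},{"tx":0,"ty":0,"tz":0,"ax":0,"ay":0,"az":0,"jaw":-1},{"tx":0,"ty":0,"tz":0,"ax":0,"ay":0,"az":0,"jaw":-1},{"tx":0,"ty":0,"tz":0,"ax":0,"ay":0,"az":0,"jaw":-1}]'; python3 -c "
from h import *
st()"
```

```text
time: 9.15
ee_pos: [0.5281, -0.0447, 0.0405]
tcp_rot: [179.8, -0.0, 103.2]
wrist_force: [-0.8, 5.0, 6.2]
opening: 0.0535
grasp_force: 64.6
{'time': 9.15, 'ee_pos': [0.5281, -0.0447, 0.0405], 'tcp_rot': [179.8215, -0.0293, 103.2241], 'wrist_force': [-0.8009, 5.0421, 6.2071], 'torque': [0.7131, 0.0151, -0.0603], 'opening': 0.0535, 'grasp_force': 64.6275}
```

```bash

python3 -m handwheel '[{"tx":0.0015,"ty":0,"tz":0,"ax":0,"ay":0,"az":0,"jaw":-1},{"tx":0,"ty":0,"tz":0,"ax":0,"ay":0,"az":0,"jaw":-1},{"tx":0,"ty":0,"tz":0.001,"ax":0,"ay":0,"az":0,"jaw":-1},{"tx":0,"ty":0,"tz":0.001,"ax":0,"ay":0,"az":0,"jaw":-1},{"tx":0,"ty":0,"tz":0.001,"ax":0,"ay":0,"az":0,"jaw":-1},{"tx":0,"ty":0,"tz":0,"ax":0,"ay":0,"az":0,"jaw":-1},{"tx":0,"ty":0,"tz":0,"ax":0,"ay":0,"az":0,"jaw":-1},{"tx":0,"ty":0,"tz":0,"ax":0,"ay":0,"az":0,"jaw":-1},{"tx":0,"ty":0,"tz":0,"ax":0,"ay":0,"az":0,"jaw":-1},{"tx":0,"ty":0,"tz":0,"ax":0,"ay":0,"az":0,"jaw":-1}]'; python3 -c "
from h import *
st()"
```

```text
time: 10.4
ee_pos: [0.5277, -0.0433, 0.037]
tcp_rot: [179.8, -0.0, 103.2]
wrist_force: [1.4, 4.3, 5.5]
opening: 0.0541
grasp_force: 64.4
{'time': 10.4, 'ee_pos': [0.5277, -0.0433, 0.037], 'tcp_rot': [179.8452, -0.0344, 103.223], 'wrist_force': [1.4172, 4.2704, 5.5236], 'torque': [0.5824, -0.6375, 0.0018], 'opening': 0.0541, 'grasp_force': 64.4393}
```

```bash

python3 -m handwheel '[{"tx":0.0012,"ty":0,"tz":0,"ax":0,"ay":0,"az":0,"jaw":-1},{"tx":0,"ty":0,"tz":0,"ax":0,"ay":0,"az":0,"jaw":-1},{"tx":0,"ty":0,"tz":0.001,"ax":0,"ay":0,"az":0,"jaw":-1},{"tx":0,"ty":0,"tz":0.001,"ax":0,"ay":0,"az":0,"jaw":-1},{"tx":0,"ty":0,"tz":0.001,"ax":0,"ay":0,"az":0,"jaw":-1},{"tx":0,"ty":0,"tz":0,"ax":0,"ay":0,"az":0,"jaw":-1},{"tx":0,"ty":0,"tz":0,"ax":0,"ay":0,"az":0,"jaw":-1},{"tx":0,"ty":0,"tz":0,"ax":0,"ay":0,"az":0,"jaw":-1},{"tx":0,"ty":0,"tz":0,"ax":0,"ay":0,"az":0,"jaw":-1},{"tx":0,"ty":0,"tz":0,"ax":0,"ay":0,"az":0,"jaw":-1}]'; python3 -c "
from h import *
st()"
```

```text
time: 11.65
ee_pos: [0.5269, -0.0425, 0.0336]
tcp_rot: [179.9, -0.0, 103.2]
wrist_force: [3.3, 1.3, -2.3]
opening: 0.0539
grasp_force: 63.7
{'time': 11.65, 'ee_pos': [0.5269, -0.0425, 0.0336], 'tcp_rot': [179.9213, -0.0153, 103.2036], 'wrist_force': [3.3244, 1.3078, -2.3165], 'torque': [0.276, -0.9522, -0.104], 'opening': 0.0539, 'grasp_force': 63.7274}
```

```bash

python3 -m handwheel '[{"tx":0,"ty":0,"tz":0.0007,"ax":0,"ay":0,"az":0,"jaw":-1},{"tx":0,"ty":0,"tz":0.0007,"ax":0,"ay":0,"az":0,"jaw":-1},{"tx":0,"ty":0,"tz":0.0007,"ax":0,"ay":0,"az":0,"jaw":-1},{"tx":0,"ty":0,"tz":0,"ax":0,"ay":0,"az":0,"jaw":-1},{"tx":0,"ty":0,"tz":0,"ax":0,"ay":0,"az":0,"jaw":-1},{"tx":0,"ty":0,"tz":0,"ax":0,"ay":0,"az":0,"jaw":-1},{"tx":0,"ty":0,"tz":0,"ax":0,"ay":0,"az":0,"jaw":-1},{"tx":0,"ty":0,"tz":0,"ax":0,"ay":0,"az":0,"jaw":-1},{"tx":0,"ty":0,"tz":0,"ax":0,"ay":0,"az":0,"jaw":-1},{"tx":0,"ty":0,"tz":0,"ax":0,"ay":0,"az":0,"jaw":-1}]'; python3 -c "
from h import *
st()"
```

```text
time: 12.9
ee_pos: [0.5273, -0.0426, 0.0325]
tcp_rot: [179.9, 0.0, 103.2]
wrist_force: [1.2, 1.4, 5.6]
opening: 0.0537
grasp_force: 64.7
{'time': 12.9, 'ee_pos': [0.5273, -0.0426, 0.0325], 'tcp_rot': [179.8542, 0.0192, 103.2011], 'wrist_force': [1.1747, 1.3736, 5.5874], 'torque': [0.3609, -0.3241, -0.0122], 'opening': 0.0537, 'grasp_force': 64.7143}
```

```bash

python3 -m handwheel '[{"tx":0,"ty":0,"tz":0.0007,"ax":0,"ay":0,"az":0,"jaw":-1},{"tx":0,"ty":0,"tz":0.0005,"ax":0,"ay":0,"az":0,"jaw":-1},{"tx":0,"ty":0,"tz":0,"ax":0,"ay":0,"az":0,"jaw":-1},{"tx":0,"ty":0,"tz":0,"ax":0,"ay":0,"az":0,"jaw":-1},{"tx":0,"ty":0,"tz":0,"ax":0,"ay":0,"az":0,"jaw":-1},{"tx":0,"ty":0,"tz":0,"ax":0,"ay":0,"az":0,"jaw":-1},{"tx":0,"ty":0,"tz":0,"ax":0,"ay":0,"az":0,"jaw":-1},{"tx":0,"ty":0,"tz":0,"ax":0,"ay":0,"az":0,"jaw":-1},{"tx":0,"ty":0,"tz":0,"ax":0,"ay":0,"az":0,"jaw":-1},{"tx":0,"ty":0,"tz":0,"ax":0,"ay":0,"az":0,"jaw":-1}]'; python3 -c "
from h import *
st()"
```

```text
time: 14.15
ee_pos: [0.5273, -0.0426, 0.0325]
tcp_rot: [179.8, 0.0, 103.2]
wrist_force: [-3.0, 1.6, 15.9]
opening: 0.0541
grasp_force: 65.8
{'time': 14.15, 'ee_pos': [0.5273, -0.0426, 0.0325], 'tcp_rot': [179.8189, 0.0313, 103.2001], 'wrist_force': [-2.9882, 1.6127, 15.9244], 'torque': [0.383, 0.6336, -0.0051], 'opening': 0.0541, 'grasp_force': 65.7723}
```

```bash

python3 -m handwheel '[{"tx":0,"ty":0,"tz":0.0005,"ax":0,"ay":0,"az":0,"jaw":-1},{"tx":0,"ty":0,"tz":0.0003,"ax":0,"ay":0,"az":0,"jaw":-1},{"tx":0,"ty":0,"tz":0,"ax":0,"ay":0,"az":0,"jaw":-1},{"tx":0,"ty":0,"tz":0,"ax":0,"ay":0,"az":0,"jaw":-1},{"tx":0,"ty":0,"tz":0,"ax":0,"ay":0,"az":0,"jaw":-1},{"tx":0,"ty":0,"tz":0,"ax":0,"ay":0,"az":0,"jaw":-1},{"tx":0,"ty":0,"tz":0,"ax":0,"ay":0,"az":0,"jaw":-1},{"tx":0,"ty":0,"tz":0,"ax":0,"ay":0,"az":0,"jaw":-1},{"tx":0,"ty":0,"tz":0,"ax":0,"ay":0,"az":0,"jaw":-1},{"tx":0,"ty":0,"tz":0,"ax":0,"ay":0,"az":0,"jaw":-1}]'; python3 -c "
from h import *
st()"
```

```text
time: 15.4
ee_pos: [0.5274, -0.0426, 0.0324]
tcp_rot: [179.8, 0.0, 103.2]
wrist_force: [-4.9, 1.8, 22.3]
opening: 0.0539
grasp_force: 66.5
{'time': 15.4, 'ee_pos': [0.5274, -0.0426, 0.0324], 'tcp_rot': [179.7954, 0.0405, 103.2028], 'wrist_force': [-4.8856, 1.8327, 22.3074], 'torque': [0.4206, 1.2694, -0.0762], 'opening': 0.0539, 'grasp_force': 66.481}
```

It bears solidly: the force climbs with no further travel. I release, rise and look.

```bash

python3 -m handwheel '[{"tx":0,"ty":0,"tz":-0.001,"ax":0,"ay":0,"az":0,"jaw":-1},{"tx":0,"ty":0,"tz":0,"ax":0,"ay":0,"az":0,"jaw":1},{"tx":0,"ty":0,"tz":0,"ax":0,"ay":0,"az":0,"jaw":1},{"tx":0,"ty":0,"tz":0,"ax":0,"ay":0,"az":0,"jaw":1},{"tx":0,"ty":0,"tz":0,"ax":0,"ay":0,"az":0,"jaw":1},{"tx":0,"ty":0,"tz":-0.02,"ax":0,"ay":0,"az":0,"jaw":1},{"tx":0,"ty":0,"tz":-0.03,"ax":0,"ay":0,"az":0,"jaw":1},{"tx":0,"ty":0,"tz":-0.01,"ax":0,"ay":0,"az":0,"jaw":-1},{"tx":0,"ty":0,"tz":0,"ax":0,"ay":0,"az":0,"jaw":-1},{"tx":0,"ty":0,"tz":0,"ax":0,"ay":0,"az":0,"jaw":-1}]'; python3 - <<'E'
from h import *
st(); c=optics.camera("wrist");T=toolpose();np.savez("w5.npz",T=T,K=c["K"],M=c["mount"],im=c["color"])
cv2.imwrite("pics/w5.png",cv2.resize(c["color"][:,:,::-1],None,fx=1.5,fy=1.5,interpolation=2))
E
```

```text
time: 16.65
ee_pos: [0.5264, -0.0425, 0.0895]
tcp_rot: [180.0, -0.0, 103.2]
wrist_force: [-0.3, -0.2, -0.5]
opening: 0.0318
grasp_force: 0.0
{'time': 16.65, 'ee_pos': [0.5264, -0.0425, 0.0895], 'tcp_rot': [179.9854, -0.0263, 103.1976], 'wrist_force': [-0.2937, -0.2417, -0.5487], 'torque': [-0.0047, -0.017, -0.0046], 'opening': 0.0318, 'grasp_force': 0.0}
```

View pics/w5.png

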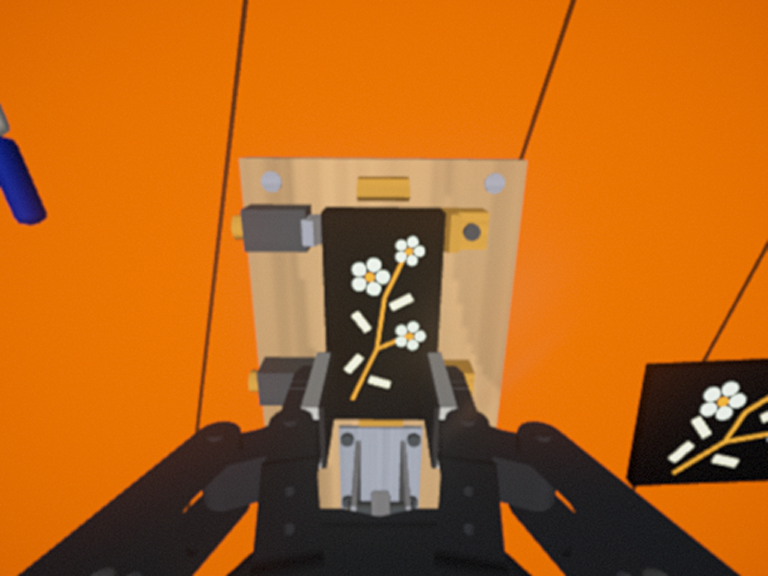

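The panel sits squarely in the nest, its edges parallel to the jig, with the spring noses at left (315,230) and the fence at right (450,228). I test the level by pressing near each end with shut fingers, starting at the far end.

```bash

python3 -m handwheel '[{"tx":0.036,"ty":-0.006,"tz":0,"ax":0,"ay":0,"az":0,"jaw":-1},{"tx":0,"ty":0,"tz":0.012,"ax":0,"ay":0,"az":0,"jaw":-1},{"tx":0,"ty":0,"tz":0.014,"ax":0,"ay":0,"az":0,"jaw":-1},{"tx":0,"ty":0,"tz":0.012,"ax":0,"ay":0,"az":0,"jaw":-1},{"tx":0,"ty":0,"tz":0.002,"ax":0,"ay":0,"az":0,"jaw":-1},{"tx":0,"ty":0,"tz":0.002,"ax":0,"ay":0,"az":0,"jaw":-1},{"tx":0,"ty":0,"tz":0.002,"ax":0,"ay":0,"az":0,"jaw":-1},{"tx":0,"ty":0,"tz":0,"ax":0,"ay":0,"az":0,"jaw":-1},{"tx":0,"ty":0,"tz":0,"ax":0,"ay":0,"az":0,"jaw":-1},{"tx":0,"ty":0,"tz":0,"ax":0,"ay":0,"az":0,"jaw":-1}]'
```

```text
time: 17.95
ee_pos: [0.5131, -0.0089, 0.0469]
tcp_rot: [179.9, 0.0, 103.2]
wrist_force: [0.0, 0.2, -0.2]
opening: 0.0001
grasp_force: 0.0
```

```bash

python3 -m handwheel '[{"tx":0,"ty":0,"tz":0.001,"ax":0,"ay":0,"az":0,"jaw":-1},{"tx":0,"ty":0,"tz":0.001,"ax":0,"ay":0,"az":0,"jaw":-1},{"tx":0,"ty":0,"tz":0.001,"ax":0,"ay":0,"az":0,"jaw":-1},{"tx":0,"ty":0,"tz":0.001,"ax":0,"ay":0,"az":0,"jaw":-1},{"tx":0,"ty":0,"tz":0,"ax":0,"ay":0,"az":0,"jaw":-1},{"tx":0,"ty":0,"tz":0,"ax":0,"ay":0,"az":0,"jaw":-1},{"tx":0,"ty":0,"tz":0,"ax":0,"ay":0,"az":0,"jaw":-1},{"tx":0,"ty":0,"tz":0,"ax":0,"ay":0,"az":0,"jaw":-1},{"tx":0,"ty":0,"tz":0,"ax":0,"ay":0,"az":0,"jaw":-1},{"tx":0,"ty":0,"tz":0,"ax":0,"ay":0,"az":0,"jaw":-1}]'
```

```text
time: 19.2
ee_pos: [0.513, -0.0088, 0.0435]
tcp_rot: [179.9, 0.0, 103.2]
wrist_force: [-3.1, 0.4, 8.0]
opening: 0.0001
grasp_force: 3.8
```

```bash

python3 -m handwheel '[{"tx":0,"ty":0,"tz":0.0006,"ax":0,"ay":0,"az":0,"jaw":-1},{"tx":0,"ty":0,"tz":0.0006,"ax":0,"ay":0,"az":0,"jaw":-1},{"tx":0,"ty":0,"tz":0,"ax":0,"ay":0,"az":0,"jaw":-1},{"tx":0,"ty":0,"tz":0,"ax":0,"ay":0,"az":0,"jaw":-1},{"tx":0,"ty":0,"tz":0,"ax":0,"ay":0,"az":0,"jaw":-1},{"tx":0,"ty":0,"tz":0,"ax":0,"ay":0,"az":0,"jaw":-1},{"tx":0,"ty":0,"tz":0,"ax":0,"ay":0,"az":0,"jaw":-1},{"tx":0,"ty":0,"tz":0,"ax":0,"ay":0,"az":0,"jaw":-1},{"tx":0,"ty":0,"tz":0,"ax":0,"ay":0,"az":0,"jaw":-1},{"tx":0,"ty":0,"tz":0,"ax":0,"ay":0,"az":0,"jaw":-1}]'
python3 -m handwheel '[{"tx":0,"ty":0,"tz":-0.006,"ax":0,"ay":0,"az":0,"jaw":-1},{"tx":-0.03,"ty":0,"tz":0,"ax":0,"ay":0,"az":0,"jaw":-1},{"tx":-0.03,"ty":0,"tz":0,"ax":0,"ay":0,"az":0,"jaw":-1},{"tx":0,"ty":0,"tz":0.002,"ax":0,"ay":0,"az":0,"jaw":-1},{"tx":0,"ty":0,"tz":0.002,"ax":0,"ay":0,"az":0,"jaw":-1},{"tx":0,"ty":0,"tz":0.001,"ax":0,"ay":0,"az":0,"jaw":-1},{"tx":0,"ty":0,"tz":0,"ax":0,"ay":0,"az":0,"jaw":-1},{"tx":0,"ty":0,"tz":0,"ax":0,"ay":0,"az":0,"jaw":-1},{"tx":0,"ty":0,"tz":0,"ax":0,"ay":0,"az":0,"jaw":-1},{"tx":0,"ty":0,"tz":0,"ax":0,"ay":0,"az":0,"jaw":-1}]'
```

```text
time: 20.45
ee_pos: [0.5131, -0.0088, 0.0434]
tcp_rot: [179.8, 0.0, 103.2]
wrist_force: [-8.0, 1.2, 17.7]
opening: -0.0002
grasp_force: 8.5
time: 21.7
ee_pos: [0.5267, -0.0671, 0.0435]
tcp_rot: [179.9, 0.1, 103.2]
wrist_force: [-3.9, -3.9, 9.0]
opening: -0.0001
grasp_force: 4.4
```

```bash

python3 -m handwheel '[{"tx":0,"ty":0,"tz":0.0006,"ax":0,"ay":0,"az":0,"jaw":-1},{"tx":0,"ty":0,"tz":0.0004,"ax":0,"ay":0,"az":0,"jaw":-1},{"tx":0,"ty":0,"tz":0,"ax":0,"ay":0,"az":0,"jaw":-1},{"tx":0,"ty":0,"tz":0,"ax":0,"ay":0,"az":0,"jaw":-1},{"tx":0,"ty":0,"tz":0,"ax":0,"ay":0,"az":0,"jaw":-1},{"tx":0,"ty":0,"tz":0,"ax":0,"ay":0,"az":0,"jaw":-1},{"tx":0,"ty":0,"tz":0,"ax":0,"ay":0,"az":0,"jaw":-1},{"tx":0,"ty":0,"tz":0,"ax":0,"ay":0,"az":0,"jaw":-1},{"tx":0,"ty":0,"tz":0,"ax":0,"ay":0,"az":0,"jaw":-1},{"tx":0,"ty":0,"tz":0,"ax":0,"ay":0,"az":0,"jaw":-1}]'
python3 -m handwheel '[{"tx":0,"ty":0,"tz":-0.006,"ax":0,"ay":0,"az":0,"jaw":-1},{"tx":0.01,"ty":0.02,"tz":0,"ax":0,"ay":0,"az":0,"jaw":-1},{"tx":0.01,"ty":0,"tz":0,"ax":0,"ay":0,"az":0,"jaw":-1},{"tx":0,"ty":0,"tz":0.002,"ax":0,"ay":0,"az":0,"jaw":-1},{"tx":0,"ty":0,"tz":0.002,"ax":0,"ay":0,"az":0,"jaw":-1},{"tx":0,"ty":0,"tz":0.001,"ax":0,"ay":0,"az":0,"jaw":-1},{"tx":0,"ty":0,"tz":0,"ax":0,"ay":0,"az":0,"jaw":-1},{"tx":0,"ty":0,"tz":0,"ax":0,"ay":0,"az":0,"jaw":-1},{"tx":0,"ty":0,"tz":0,"ax":0,"ay":0,"az":0,"jaw":-1},{"tx":0,"ty":0,"tz":0,"ax":0,"ay":0,"az":0,"jaw":-1}]'
```

```text
time: 22.95
ee_pos: [0.5267, -0.0671, 0.0434]
tcp_rot: [179.9, 0.1, 103.2]
wrist_force: [-6.6, -4.4, 17.2]
opening: -0.0
grasp_force: 8.3
time: 24.2
ee_pos: [0.5411, -0.0431, 0.0435]
tcp_rot: [179.9, -0.1, 103.2]
wrist_force: [-5.2, 2.8, 9.9]
opening: -0.0
grasp_force: 5.0
```

The top is at 43.5 mm at every point I pressed, so the panel is level and home with its underside at about 27.5 mm. Now I rise and go to the handle.

```bash

python3 -m handwheel '[{"tx":0,"ty":0,"tz":-0.055,"ax":0,"ay":0,"az":0,"jaw":-1},{"tx":0,"ty":0,"tz":-0.055,"ax":0,"ay":0,"az":0,"jaw":-1},{"tx":0,"ty":0,"tz":-0.055,"ax":0,"ay":0,"az":0,"jaw":-1},{"tx":0,"ty":0,"tz":0,"ax":0,"ay":0,"az":0,"jaw":-1},{"tx":-0.041,"ty":-0.0043,"tz":0,"ax":0,"ay":0,"az":0,"jaw":-1},{"tx":-0.041,"ty":-0.0043,"tz":0,"ax":0,"ay":0,"az":0,"jaw":-1},{"tx":-0.0395,"ty":-0.0044,"tz":0,"ax":0,"ay":0,"az":0,"jaw":-1},{"tx":0,"ty":0,"tz":0,"ax":0,"ay":0,"az":0,"jaw":-1},{"tx":0,"ty":0,"tz":0,"ax":0,"ay":0,"az":0,"jaw":-1},{"tx":0,"ty":0,"tz":0,"ax":0,"ay":0,"az":0,"jaw":-1}]'
python3 - <<'E'
from h import *
delta([.5562,-.1643,.15],[180,0,103.2])
c=optics.camera("top");Ei=np.linalg.inv(c["extrinsics"])
im=c["color"];s=optics.camera("side")
cv2.imwrite("pics/s5.png",np.hstack([cv2.resize(im[190:320,230:400,::-1],(400,306)),cv2.resize(s["color"][60:260,250:400,::-1],(400,533))[:306]]))
E
```

```text
time: 25.45
ee_pos: [0.5562, -0.1638, 0.2073]
tcp_rot: [179.9, -0.0, 103.3]
wrist_force: [-0.1, 0.5, -0.4]
opening: 0.0001
grasp_force: 0.0
shift mm [-0.5 -0.2 57.3] turn [ 0.09 -0.02  0.05]
```

View pics/s5.png

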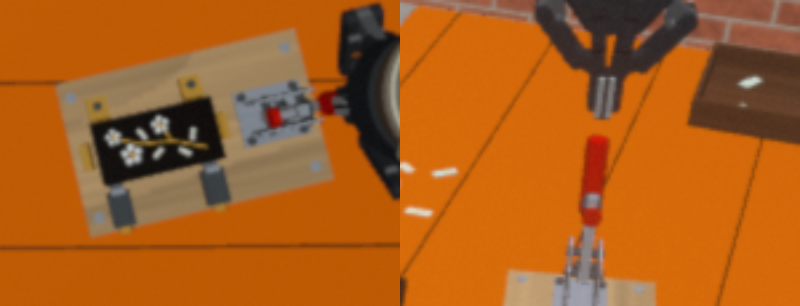

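Fingers are directly above the pivot side, between the upright bar and the red handle. I go down and start the swing.

```bash

python3 -m handwheel '[{"tx":0,"ty":0,"tz":0.02,"ax":0,"ay":0,"az":0,"jaw":-1},{"tx":0,"ty":0,"tz":0.02,"ax":0,"ay":0,"az":0,"jaw":-1},{"tx":0,"ty":0,"tz":0.0165,"ax":0,"ay":0,"az":0,"jaw":-1},{"tx":0,"ty":0,"tz":0,"ax":0,"ay":0,"az":0,"jaw":-1},{"tx":-0.008,"ty":0,"tz":0.003,"ax":0,"ay":0,"az":0,"jaw":-1},{"tx":-0.0106,"ty":0,"tz":0.0035,"ax":0,"ay":0,"az":0,"jaw":-1},{"tx":-0.0106,"ty":0,"tz":0.0035,"ax":0,"ay":0,"az":0,"jaw":-1},{"tx":-0.0094,"ty":0,"tz":0.006,"ax":0,"ay":0,"az":0,"jaw":-1},{"tx":-0.0094,"ty":0,"tz":0.006,"ax":0,"ay":0,"az":0,"jaw":-1},{"tx":0,"ty":0,"tz":0,"ax":0,"ay":0,"az":0,"jaw":-1}]'
python3 - <<'E'
from h import *
st()
E
```

```text
time: 26.8
ee_pos: [0.5672, -0.2119, 0.128]
tcp_rot: [180.0, -0.0, 103.2]
wrist_force: [-0.4, 0.6, 0.0]
opening: -0.0001
grasp_force: 0.0
{'time': 26.8, 'ee_pos': [0.5672, -0.2119, 0.128], 'tcp_rot': [179.9682, -0.0417, 103.1524], 'wrist_force': [-0.3565, 0.6281, 0.0456], 'torque': [0.0344, 0.0111, -0.0389], 'opening': -0.0001, 'grasp_force': 0.0}
```

```bash

python3 -m handwheel '[{"tx":-0.0075,"ty":0,"tz":0.0082,"ax":0,"ay":0,"az":0,"jaw":-1},{"tx":-0.0075,"ty":0,"tz":0.0082,"ax":0,"ay":0,"az":0,"jaw":-1},{"tx":-0.0037,"ty":0,"tz":0.0065,"ax":0,"ay":0,"az":0,"jaw":-1},{"tx":-0.0037,"ty":0,"tz":0.0065,"ax":0,"ay":0,"az":0,"jaw":-1},{"tx":-0.002,"ty":0,"tz":0.004,"ax":0,"ay":0,"az":0,"jaw":-1},{"tx":-0.001,"ty":0,"tz":0.004,"ax":0,"ay":0,"az":0,"jaw":-1},{"tx":-0.001,"ty":0,"tz":0.003,"ax":0,"ay":0,"az":0,"jaw":-1},{"tx":-0.001,"ty":0,"tz":0.003,"ax":0,"ay":0,"az":0,"jaw":-1},{"tx":0,"ty":0,"tz":0,"ax":0,"ay":0,"az":0,"jaw":-1},{"tx":0,"ty":0,"tz":0,"ax":0,"ay":0,"az":0,"jaw":-1}]'
python3 - <<'E'
from h import *
c=optics.camera("wrist");s=optics.camera("side")["color"][60:260,250:400,::-1]
cv2.imwrite("pics/h1.png",np.hstack([c["color"][:,:,::-1],cv2.resize(s,(288,384))]))
E
```

```text
time: 28.05
ee_pos: [0.5739, -0.2378, 0.0855]
tcp_rot: [179.9, -0.0, 103.2]
wrist_force: [0.2, 0.8, -0.2]
opening: -0.0004
grasp_force: 0.0
```

View pics/h1.png

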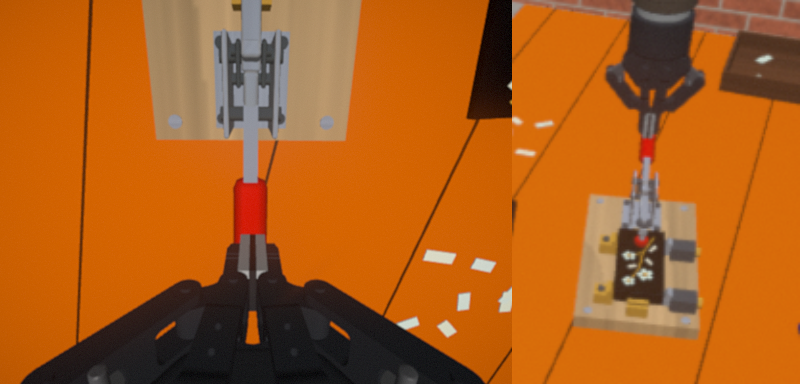

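The handle (red, 250,210) is nearly down and the red foot lies on the panel's near end. I press on to the end stop.

```bash

python3 -m handwheel '[{"tx":0,"ty":0,"tz":0.0015,"ax":0,"ay":0,"az":0,"jaw":-1},{"tx":0,"ty":0,"tz":0.0015,"ax":0,"ay":0,"az":0,"jaw":-1},{"tx":0,"ty":0,"tz":0.001,"ax":0,"ay":0,"az":0,"jaw":-1},{"tx":0,"ty":0,"tz":0.001,"ax":0,"ay":0,"az":0,"jaw":-1},{"tx":0,"ty":0,"tz":0,"ax":0,"ay":0,"az":0,"jaw":-1},{"tx":0,"ty":0,"tz":0,"ax":0,"ay":0,"az":0,"jaw":-1},{"tx":0,"ty":0,"tz":0,"ax":0,"ay":0,"az":0,"jaw":-1},{"tx":0,"ty":0,"tz":0,"ax":0,"ay":0,"az":0,"jaw":-1},{"tx":0,"ty":0,"tz":0,"ax":0,"ay":0,"az":0,"jaw":-1},{"tx":0,"ty":0,"tz":0,"ax":0,"ay":0,"az":0,"jaw":-1}]'
```

```text
time: 29.4
ee_pos: [0.5739, -0.2379, 0.0816]
tcp_rot: [179.9, 0.0, 103.2]
wrist_force: [-2.8, 1.6, 6.1]
opening: -0.0002
grasp_force: 3.5
```

```bash

python3 -m handwheel '[{"tx":0,"ty":0,"tz":0.001,"ax":0,"ay":0,"az":0,"jaw":-1},{"tx":0,"ty":0,"tz":0.001,"ax":0,"ay":0,"az":0,"jaw":-1},{"tx":0,"ty":0,"tz":0,"ax":0,"ay":0,"az":0,"jaw":-1},{"tx":0,"ty":0,"tz":0,"ax":0,"ay":0,"az":0,"jaw":-1},{"tx":0,"ty":0,"tz":0,"ax":0,"ay":0,"az":0,"jaw":-1},{"tx":0,"ty":0,"tz":0,"ax":0,"ay":0,"az":0,"jaw":-1},{"tx":0,"ty":0,"tz":0,"ax":0,"ay":0,"az":0,"jaw":-1},{"tx":0,"ty":0,"tz":0,"ax":0,"ay":0,"az":0,"jaw":-1},{"tx":0,"ty":0,"tz":0,"ax":0,"ay":0,"az":0,"jaw":-1},{"tx":0,"ty":0,"tz":0,"ax":0,"ay":0,"az":0,"jaw":-1}]'
```

```text
time: 30.65
ee_pos: [0.5741, -0.238, 0.0812]
tcp_rot: [179.8, 0.1, 103.2]
wrist_force: [-5.6, 2.9, 16.8]
opening: -0.0
grasp_force: 8.7
```

It is at the end stop. One last slight press, then I back off and look.

```bash

python3 -m handwheel '[{"tx":0,"ty":0,"tz":0.0007,"ax":0,"ay":0,"az":0,"jaw":-1},{"tx":0,"ty":0,"tz":0,"ax":0,"ay":0,"az":0,"jaw":-1},{"tx":0,"ty":0,"tz":0,"ax":0,"ay":0,"az":0,"jaw":-1},{"tx":0,"ty":0,"tz":-0.01,"ax":0,"ay":0,"az":0,"jaw":-1},{"tx":0,"ty":0,"tz":-0.05,"ax":0,"ay":0,"az":0,"jaw":-1},{"tx":0,"ty":0,"tz":-0.05,"ax":0,"ay":0,"az":0,"jaw":-1},{"tx":-0.05,"ty":0,"tz":-0.02,"ax":0,"ay":0,"az":0,"jaw":-1},{"tx":-0.05,"ty":0,"tz":0,"ax":0,"ay":0,"az":0,"jaw":-1},{"tx":0,"ty":0,"tz":0,"ax":0,"ay":0,"az":0,"jaw":-1},{"tx":0,"ty":0,"tz":0,"ax":0,"ay":0,"az":0,"jaw":-1}]'
python3 - <<'E'
from h import *
c=optics.camera("wrist");s=optics.camera("side")["color"][60:260,250:400,::-1]
cv2.imwrite("pics/h2.png",np.hstack([c["color"][:,:,::-1],cv2.resize(s,(288,384))]))
E
```

```text
time: 31.9
ee_pos: [0.5963, -0.3352, 0.2073]
tcp_rot: [179.9, -0.1, 103.2]
wrist_force: [-0.2, 0.4, -0.4]
opening: -0.0001
grasp_force: 0.0
```

View pics/h2.png

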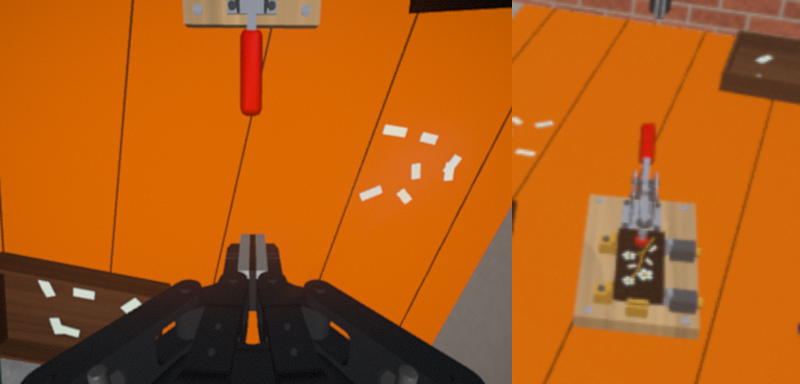

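The handle stays down (red, 250,75), the red foot holds the panel (side view, 642,240), the panel is square in the nest and the robot is clear. I hand the job in.

```bash
python3 -c "
from workcell import workorder
print(workorder.job_done())"
```

```text
the job is handed in; nothing more can be done
None
```

The panel is face up, fully home and level on the cork (firmest push about 22 N); the toggle clamp was then closed to its end stop and stayed down with the robot clear, and I handed the job in at about 32 s, with no verdict returned.

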